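# Line up the junction boxes in the packing case and shut it

### The arm

A 7-joint arm with a two-finger parallel gripper is mounted at the origin on the work surface. World frame = base frame: x ahead of the robot, y to its left, z up, the work surface at z = 0. Lengths are in m, angles in rad, forces in N, time in s.
With the tool pointing down it reaches from about 0.4 to 0.875 m from the base axis. Payload 19.3 kg.
Tool frame: the origin (TCP) lies at the very end of the fingers, on their centre line; the grasp point (between the pads) lies 19 mm behind it; z points along the fingers, y is the line along which they close (so a half turn about z gives the same grasp; the last joint's range is limited). The gripper opens to 85 mm and grips with 20 to 120 N. Pads are 22 mm wide; open, the fingers measure 114 mm over their backs; the gripper's body (76 mm by 85 mm) begins 54 mm behind the grasp point. The pads swing forward as they close: fully open they stand 13 mm farther back than shut.
Start: joints at [-1.209, 0.521, -0.036, 1.599, 0.021, 1.021, -0.113], TCP at [0.262, 0.568, 0.231] pointing down, gripper open.
Joint ranges: [-2.91, 2.91], [-0.3, 2.13], [-1.5, 1.42], [0.17, 2.43], [-1.26, 4.41], [0.16, 1.93], [-2.52, 2.52]. Speed limits (rad/s): [1.89, 1.89, 2.39, 2.39, 3.01, 3.01, 3.01].

### API

Orientations are given as [roll, pitch, yaw] about the fixed x, y, z axes, in that order (R = Rz(yaw) Ry(pitch) Rx(roll)).
In Python, from workcell import observe, grab_frame, job_done gives the robot as it stands.
- The arm moves only by the tool move_arm, never from a script. Its argument "plan" is a list that holds one entry, the list of rows, each a list of 7 numbers: the shift along the tool's x, y, z each as a share of 0.02 m, from -1 to 1, then the turn, a rotation vector about the tool's x, y, z each as a share of 6 degrees, from -1 to 1, then the opening, from -1 (shut) to 1 (fully open). A call has exactly 10 rows; each row shifts and turns the commanded pose from where the row before left it, along the tool's axes as they then stand; what a row does not reach is not made up. A row lasts 1/10 s, in which the tool goes at most 50 mm and 8.59 degrees, less where a joint would pass 70% of its speed; a pose out of reach is approached as far as the arm can. A call with a number of a shift or a turn outside -1 to 1 is refused whole. A call with a gripper value outside its range is refused whole. The fingers move at their own pace and stop on an object; "grip_force" is the grip in N (left out, the last holds). Time passes only in rows, so rows that do not move let the fingers close, or fill a call up. It gives the time, the measured TCP pose, the force, the opening and the grip force at its end, in the units of the state.
- observe(): the state, without advancing time (a new reading comes with each control period).
- grab_frame(name): name is "scene" or "top"; returns a dict with "color" (420x560x3 uint8, red, green, blue), "intrinsics" (3x3 intrinsics, pixels), "position" and "orientation" of the camera in the world. Camera axes: x right, y down, z forward; pixel columns grow to the right and rows downward; lengths in m; the calibration is good to about 2 mm. A picture is of the moment at which its call begins. There is no depth.
- job_done(): hands the job in; it is judged then, once.
The state is a dict: "clock": time; "qpos": joint angles; "qd": joint speeds; "joint_efforts": joint torques, N m; "position": TCP position; "tool_rot": TCP orientation; "force": force on the tool from outside, world axes, zero at the start; "moment": the same for the moment, N m; "grip_width": finger opening in m; "finger_force": force on a finger pad.
Only numpy, scipy, OpenCV 4.12 (cv2) and the standard library are available. Lean on these libraries where they do the work, as an engineer would, in place of code of your own. Each camera call takes 0.05 s, during which the arm holds its last target. There are 200 camera calls.

### The job

Slide the three round junction boxes along the bench, without lifting them, into the yellow packing case through its open front, so that they stand side by side in one neat row against its back wall. Then gently lower the case's lid until it is fully closed. Leave the other things on the bench where they are.

Things in the scene. Friction and masses are not known exactly. Their poses are not given: they have to be found in the camera images.
- box_a: loose round conduit junction box: upright cylinder 90 mm in diameter and 45 mm high, blue cover with a bare-metal centre disc, metal sides, about 0.35 kg, slides on the bench; no handle and too wide to grasp. Origin: centre of its underside, z up
- box_b: loose round conduit junction box: upright cylinder 90 mm in diameter and 45 mm high, blue cover with a bare-metal centre disc, metal sides, about 0.35 kg, slides on the bench; no handle and too wide to grasp. Origin: centre of its underside, z up
- box_c: loose round conduit junction box: upright cylinder 90 mm in diameter and 45 mm high, blue cover with a bare-metal centre disc, metal sides, about 0.35 kg, slides on the bench; no handle and too wide to grasp. Origin: centre of its underside, z up
- case: yellow packing case fixed to the bench: back and two side walls 55 mm high, 6 mm thick; open front, no step (the bench is its floor, black liner). Origin: centre of the bay, at bench level. x points from the open front to the back wall, y along the row, z up. Bay 110 mm deep (x -55 to +55 mm), 300 mm wide (y -150 to +150 mm)
- case_back (a point): middle of the foot of the back wall's inner face (case x = +55 mm); the three boxes just fit side by side along this wall, each with its centre 45 mm in front of it
- lid (a joint): angle of the case's lid in rad: 0 closed (lying level on the walls), about 1.57 upright, at most 1.75. Starts open. The stiff hinge holds it at any angle; about 1 to 5 N near the free edge moves it. A flat panel, 118 mm from hinge to free edge, 312 mm wide, 8 mm thick, yellow frame with clear windows, a yellow bar along its middle
- lid_hinge (a point): middle of the lid's hinge line, along the top of the back wall (case x = +58 mm, z = 56 mm); on the lid's underside; the lid rises about the case's y axis and its upper (outer) face is 8 mm off that line
- lid_edge (a point): middle of the lid's free edge, on its upper (outer) face; it moves with the lid
- bowl: white ceramic bowl, 120 mm across, 55 mm high; a bystander, to be left where it is. Origin: centre of its underside
- tape: roll of amber packing tape lying flat, 104 mm across, 48 mm high; a bystander, to be left where it is. Origin: centre of its underside
- mug: blue mug, 80 mm across, 90 mm high; a bystander, to be left where it is. Origin: centre of its underside
- wrench: open wrench 200 mm long lying on the bench; a bystander, to be left where it is. Origin: in the middle of its length
- screwdriver: screwdriver 190 mm long lying on the bench; a bystander, to be left where it is. Origin: in the middle of its length
There are look-alikes about, which are no part of the job. Leave any pink, purple or turquoise look-alike of the box_b alone.

How it is judged:
By the outcome, as a careful person would: the job done as asked, in the order asked, and still so for the second after the job is handed in, with the robot touching nothing.
It also fails if it takes over 72 s, if anything falls off the work surface, if the arm or the gripper's body presses on something with over 40 N, if the wrist force passes 120 N, or if a joint passes its speed limit or range.

## Working session

There is one attempt and no reset: what is moved stays moved. The work goes in short steps, Python scripts to look and compute and a tool call to move; the robot and the scene stay as the last step left them, time stands still between calls to the robot, and variables do not carry over. Pictures are saved under pics/ and viewed, at most 10 in all, crops included, and the job is handed in when it is done.

Besides the shell and the picture viewer there is one more tool, called after "Request:" as a command line: name --argument value ..., lists and objects as JSON in quotes. move_arm: Moves the arm, as the interface text tells. Shift numbers are shares of 0.02 m and turn numbers shares of 6 degrees, none past 1 either way. Its arguments: {"type":"object","properties":{"plan":{"type":"array"},"grip_force":{"type":"number"}},"required":["plan"]}

```bash
mkdir -p pics; python3 - <<'E'
from workcell import observe, grab_frame
import cv2,numpy as np
s=observe();print({k:np.round(v,3).tolist() for k,v in s.items()})
for n in("scene","top"):
    f=grab_frame(n);cv2.imwrite(f"pics/{n}0.png",f["color"][:,:,::-1]);print(n,f["intrinsics"],f["position"],f["orientation"])
E
```

```text
{'clock': 0.0, 'qpos': [-1.209, 0.522, -0.036, 1.6, 0.021, 1.021, -0.113], 'qd': [0.001, 0.001, 0.002, -0.001, -0.001, -0.002, -0.001], 'joint_efforts': [0.0, -92.709, 1.98, -36.993, 0.018, 0.008, -0.0], 'position': [0.261, 0.567, 0.231], 'tool_rot': [-3.14, 0.0, 2.71], 'force': [-0.155, 1.006, 0.054], 'moment': [-0.038, -0.002, 0.052], 'finger_force': 0.0, 'grip_width': 0.085}
scene [[427.54474716   0.         289.23116357]
 [  0.         427.54474716 207.81830787]
 [  0.           0.           1.        ]] [1.15307155 0.2814973  1.049888  ] [-2.50968729 -0.01370792  2.13215771]
top [[507.06659101   0.         277.83800318]
 [  0.         507.06659101 204.04077326]
 [  0.           0.           1.        ]] [ 0.24811543 -0.07393006  1.52918077] [-2.93344921e+00  7.67324893e-05 -1.64460284e+00]
```

View pics/scene0.png

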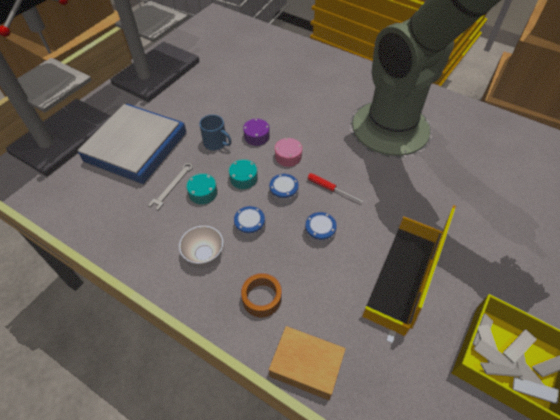

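View pics/top0.png

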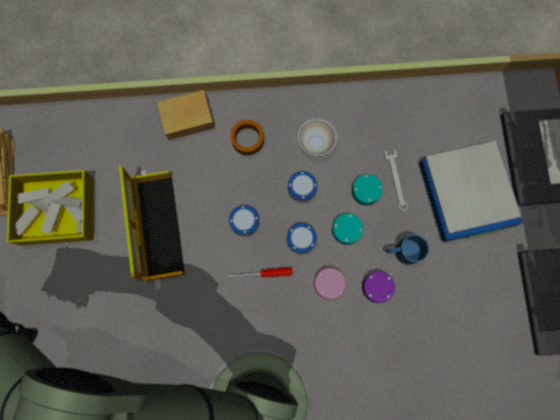

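The scene view shows three blue-rimmed boxes at about (284,185), (249,220) and (321,226). The case is at about (405,272), with its lid upright. In the top view the boxes are at (303,186), (244,220) and (302,238), and the case bay spans columns 135-183 and rows 172-280, opening to the right.

```bash
cat > h.py <<'E'
import cv2,numpy as np
from scipy.spatial.transform import Rotation as Rt
from workcell import observe, grab_frame
def ray(f,uv,z):
    R=Rt.from_euler('xyz',f["orientation"]).as_matrix()
    d=R@np.linalg.inv(f["intrinsics"])@np.array([uv[0],uv[1],1.])
    p=np.array(f["position"]);return p+d*(z-p[2])/d[2]
def proj(f,P):
    R=Rt.from_euler('xyz',f["orientation"]).as_matrix()
    c=(np.atleast_2d(P)-f["position"])@R; q=c@np.array(f["intrinsics"]).T
    return q[:,:2]/q[:,2:]
def boxes(f):
    hsv=cv2.cvtColor(f["color"],cv2.COLOR_RGB2HSV)
    m=cv2.inRange(hsv,(106,110,70),(122,255,255))
    m=cv2.morphologyEx(m,cv2.MORPH_CLOSE,np.ones((3,3)))
    out=[]
    for c in cv2.findContours(m,cv2.RETR_EXTERNAL,cv2.CHAIN_APPROX_NONE)[0]:
        if cv2.contourArea(c)<150: continue
        w=np.array([ray(f,p[0],.045)[:2] for p in cv2.convexHull(c)],np.float32)
        (x,y),r=cv2.minEnclosingCircle(w);out.append((round(x,4),round(y,4),round(r,4)))
    return out
def case(f):
    hsv=cv2.cvtColor(f["color"],cv2.COLOR_RGB2HSV)
    return cv2.inRange(hsv,(18,120,60),(32,255,255))
E
python3 - <<'E'
from h import *
for n in("scene","top"):
    f=grab_frame(n);print(n,boxes(f))
    im=f["color"][:,:,::-1]
    c=im[150:300,100:200] if n=="top" else im[190:350,350:470]
    cv2.imwrite(f"pics/{n}c.png",cv2.resize(c,None,fx=4 if n=="top" else 4,fy=4 if n=="top" else 3.7,interpolation=cv2.INTER_CUBIC))
E
```

```text
scene [(0.5265, 0.0087, 0.044), (0.5474, -0.5933, 0.1317)]
top [(0.4554, -0.1581, 0.0447), (0.5214, 0.0078, 0.045), (0.6135, -0.1748, 0.0446), (0.5597, -0.6807, 0.171)]
```

View pics/topc.png

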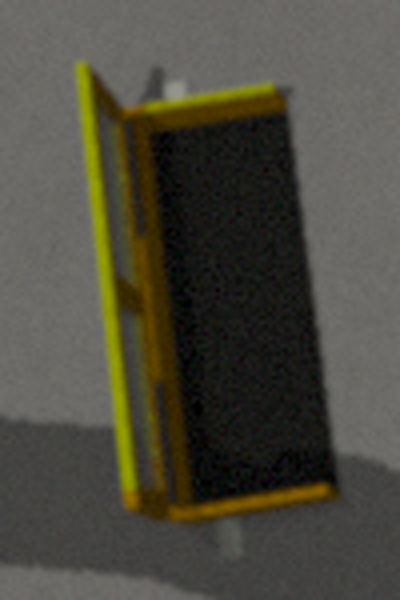

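View pics/scenec.png

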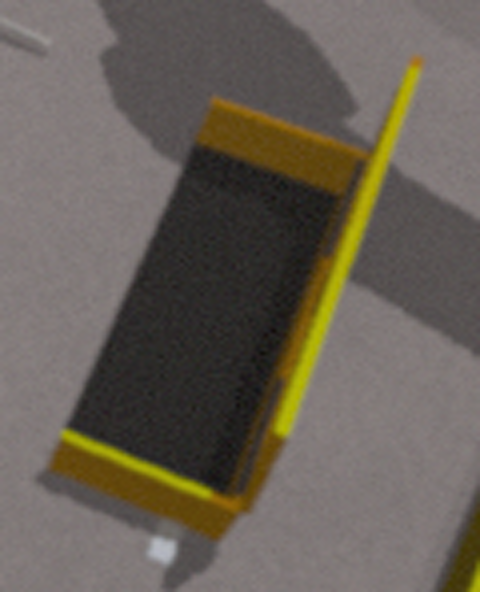

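The top crop shows the far wall's front top near (277,93), the near wall's front top near (335,487), and the back foot along (163,130)-(192,500). The scene crop shows the robot-side wall foot from (197,145) to (338,193) and the far wall's front top at (62,432). I'll fit the case pose to these corners and check the residuals.

```bash
python3 - <<'E'
from h import *
from scipy.optimize import least_squares
T=grab_frame("top");S=grab_frame("scene")
t=lambda u,v:((u+.5)/4-.5+100,(v+.5)/4-.5+150)
s=lambda u,v:((u+.5)/4-.5+350,(v+.5)/3.7-.5+190)
C=[(T,t(275,95),(-.055,-.15,.055)),(T,t(287,113),(-.055,-.15,0)),(T,t(335,484),(-.055,.15,.055)),(T,t(338,495),(-.055,.156,.055)),
(T,t(273,83),(-.055,-.156,.055)),
(S,s(197,145),(-.055,.15,0)),(S,s(338,193),(.055,.15,0)),(S,s(212,98),(-.055,.156,.055)),(S,s(64,430),(-.055,-.15,.055)),(S,s(50,468),(-.055,-.156,0))]
def W(p,L): return np.array([p[0],p[1],0])+Rt.from_euler('z',p[2]).apply(L)
fun=lambda p:np.concatenate([proj(f,W(p,L))[0]-uv for f,uv,L in C])
r=least_squares(fun,[.5,.25,1.6],loss='soft_l1');print(r.x,np.degrees(r.x[2]));print(fun(r.x).reshape(-1,2).round(1).tolist())
for f,uv,L in C: print(ray(f,uv,L[2]).round(3)[:2],W(r.x,L).round(3)[:2])
for n,f in(("T",T),("S",S)):
  hsv=cv2.cvtColor(f["color"],cv2.COLOR_RGB2HSV)
  for c in ([(303,186),(244,220),(302,238)] if n=="T" else [(284,185),(249,220),(321,226)]):
    # white centre disc
    u,v=c; w=hsv[v-14:v+15,u-14:u+15]; m=(w[...,1]<90)&(w[...,2]>120)
    k,lab,st,cen=cv2.connectedComponentsWithStats(m.astype(np.uint8)); i=lab[14,14]
    print(n,ray(f,cen[i]+[u-14,v-14],.045).round(4),st[i])
# lid edge
for uv,f,y in((t(81,66),T,-.156),(t(127,495),T,.156),(s(415,62),S,.156),(s(282,435),S,-.156)):print([ray(f,uv,z).round(3).tolist() for z in(.165,.174)])
E
```

```text
[0.52505637 0.2636585  1.68058544] 96.29045278573817
[[-0.2, -1.0], [0.5, -0.8], [-0.8, 0.3], [-1.3, -0.4], [-0.0, 0.1], [-1.2, -1.4], [0.2, -0.3], [-0.1, -0.9], [0.6, -0.3], [-0.1, 0.1]]
[0.677 0.225] [0.68  0.225]
[0.678 0.227] [0.68  0.225]
[0.383 0.19 ] [0.382 0.193]
[0.374 0.188] [0.376 0.192]
[0.686 0.226] [0.686 0.226]
[0.385 0.198] [0.382 0.193]
[0.371 0.302] [0.37  0.302]
[0.379 0.193] [0.376 0.192]
[0.682 0.225] [0.68  0.225]
[0.686 0.226] [0.686 0.226]
T [ 0.615  -0.1749  0.045 ] [  0   0  27  26 357]
T [0.5227 0.0088 0.045 ] [  0   0  27  27 379]
T [ 0.456  -0.1592  0.045 ] [  2   3  24  22 383]
S [ 0.4443 -0.1672  0.045 ] [  0   0  29  24 469]
S [ 0.6109 -0.1809  0.045 ] [  0   0  29  22 447]
S [0.5169 0.0049 0.045 ] [  0   0  29  23 446]
[[0.676, 0.337, 0.165], [0.673, 0.334, 0.174]]
[[0.375, 0.309, 0.165], [0.375, 0.307, 0.174]]
[[0.365, 0.302, 0.165], [0.373, 0.302, 0.174]]
[[0.672, 0.334, 0.165], [0.677, 0.333, 0.174]]
```

```bash
cat >> h.py <<'E'
CC=np.array([.525,.2637]);CY=1.6806
def c2w(x,y): return CC+Rt.from_euler('z',CY).as_matrix()[:2,:2]@np.array([x,y])
def w2c(P): return Rt.from_euler('z',CY).as_matrix()[:2,:2].T@(np.array(P[:2])-CC)
def leg(p,yaw,q,yaw2,n):
    """rows (tool shares) for a straight leg with tool down, n rows; prints per-row shares"""
    p=np.array(p,float);q=np.array(q,float);out=[]
    for i in range(n):
        R=Rt.from_euler('xyz',[np.pi,0,yaw+(yaw2-yaw)*i/n]).as_matrix()
        out.append((*(R.T@(q-p)/n/.02).round(2),round(-np.degrees(yaw2-yaw)/n/6,2)))
    return out
E
python3 - <<'E'
from h import *
T=dict(B=((.523,.008),(.010,0.)),A=((.615,-.1745),(.010,-.097)),C=((.456,-.1585),(.010,.097)))
for k,(p,t) in T.items():
    g=c2w(*t);d=g-p;yaw=np.arctan2(d[1],d[0]);u=d/np.hypot(*d)
    print(k,'case',w2c(p).round(3),'goal',g.round(4),'dist',np.hypot(*d).round(3),'yaw',yaw.round(4),'pre(.065)',(p-.065*u).round(4),'end(.048)',(g-.048*u).round(4))
f=grab_frame("top")
for n,uv,z in(("tape",(247,137),.04),("bowl",(317,138),.05),("tq1",(367,189),.045),("tq2",(348,228),.045),("pink",(330,283),.045),("tip",(230,274),0),("hand",(275,272),.015)):
    P=ray(f,uv,z)[:2];print(n,P.round(3),w2c(P).round(3))
s=observe();y=s["tool_rot"][2]
for r in leg(s["position"],y,(.531,-.055,.15),1.606,36): print(r)
E
```

```text
B case [-0.254  0.03 ] goal [0.5239 0.2736] dist 0.266 yaw 1.5674 pre(.065) [ 0.5228 -0.057 ] end(.048) [0.5237 0.2256]
A case [-0.445 -0.041] goal [0.6203 0.2843] dist 0.459 yaw 1.5592 pre(.065) [ 0.6142 -0.2395] end(.048) [0.6198 0.2363]
C case [-0.412  0.115] goal [0.4275 0.263 ] dist 0.422 yaw 1.6383 pre(.065) [ 0.4604 -0.2234] end(.048) [0.4307 0.2151]
tape [ 0.78  -0.018] [-0.308 -0.222]
bowl [ 0.757 -0.232] [-0.518 -0.176]
tq1 [ 0.587 -0.368] [-0.635  0.008]
tq2 [ 0.473 -0.299] [-0.553  0.113]
pink [ 0.316 -0.23 ] [-0.468  0.261]
tip [0.367 0.061] [-0.184  0.179]
hand [ 0.362 -0.074] [-0.318  0.199]
(np.float64(-0.7), np.float64(-0.63), np.float64(0.11), np.float64(0.29))
(np.float64(-0.72), np.float64(-0.61), np.float64(0.11), np.float64(0.29))
(np.float64(-0.74), np.float64(-0.58), np.float64(0.11), np.float64(0.29))
(np.float64(-0.76), np.float64(-0.56), np.float64(0.11), np.float64(0.29))
(np.float64(-0.77), np.float64(-0.54), np.float64(0.11), np.float64(0.29))
(np.float64(-0.79), np.float64(-0.51), np.float64(0.11), np.float64(0.29))
(np.float64(-0.8), np.float64(-0.49),
[... 1496 characters left out ...]
np.float64(0.11), np.float64(0.29))
(np.float64(-0.94), np.float64(0.09), np.float64(0.11), np.float64(0.29))
(np.float64(-0.93), np.float64(0.12), np.float64(0.11), np.float64(0.29))
(np.float64(-0.93), np.float64(0.15), np.float64(0.11), np.float64(0.29))
(np.float64(-0.93), np.float64(0.18), np.float64(0.11), np.float64(0.29))
(np.float64(-0.92), np.float64(0.21), np.float64(0.11), np.float64(0.29))
(np.float64(-0.91), np.float64(0.23), np.float64(0.11), np.float64(0.29))
(np.float64(-0.91), np.float64(0.26), np.float64(0.11), np.float64(0.29))
(np.float64(-0.9), np.float64(0.29), np.float64(0.11), np.float64(0.29))
(np.float64(-0.89), np.float64(0.32), np.float64(0.11), np.float64(0.29))
```

Request:
move_arm --plan '[[[-0.7, -0.65, 0, 0, 0, 1, 0.2], [-0.8, -0.55, 0, 0, 0, 1, 0.2], [-0.85, -0.5, 0, 0, 0, 1, 0.2], [-0.9, -0.4, 0, 0, 0, 1, 0.2], [-0.95, -0.3, 0, 0, 0, 1, 0.2], [-0.95, -0.2, 0, 0, 0, 1, 0.2], [-0.98, -0.1, 0, 0, 0, 1, 0.2], [-0.98, 0, 0, 0, 0, 1, 0.2], [-0.95, 0.1, 0, 0, 0, 1, 0.2], [-0.95, 0.2, 0, 0, 0, 1, 0.2]]]'

```text
clock: 1.35
position: [0.3391, 0.3878, 0.2314]
tool_rot: [3.142, -0.0, 1.658]
force: [-0.4, 0.4, 1.1]
grip_width: 0.0511
finger_force: 0.0
```

Request:
move_arm --plan '[[[-1, 0.3, 0, 0, 0, 0.9, 0.2], [-1, 0.4, 0, 0, 0, 0, 0.2], [-1, 0.4, 0, 0, 0, 0, 0.2], [-1, 0.4, 0, 0, 0, 0, 0.2], [-1, 0.4, 0, 0, 0, 0, 0.2], [-1, 0.4, 0, 0, 0, 0, 0.2], [-1, 0.4, 0, 0, 0, 0, 0.2], [-1, 0.4, 0, 0, 0, 0, 0.2], [-1, 0.4, 0, 0, 0, 0, 0.2], [-1, 0.4, 0, 0, 0, 0, 0.2]]]'

```text
clock: 2.35
position: [0.4185, 0.1882, 0.2314]
tool_rot: [3.141, -0.0, 1.568]
force: [0.1, 0.4, -0.3]
grip_width: 0.0515
finger_force: 0.0
```

Request:
move_arm --plan '[[[-1, 0.4, 0, 0, 0, 0, 0.2], [-1, 0.4, 0, 0, 0, 0, 0.2], [-1, 0.4, 0, 0, 0, 0, 0.2], [-1, 0.4, 0, 0, 0, 0, 0.2], [-1, 0.4, 0, 0, 0, 0, 0.2], [-1, 0.4, 0, 0, 0, 0, 0.2], [-1, 0.4, 0, 0, 0, 0, 0.2], [-1, 0.4, 0.3, 0, 0, 0, 0.2], [-1, 0.4, 0.5, 0, 0, 0, 0.2], [-1, 0.4, 0.5, 0, 0, 0, 0.2]]]'

```text
clock: 3.35
position: [0.4981, -0.012, 0.2051]
tool_rot: [3.141, -0.0, 1.568]
force: [0.4, 0.7, 0.0]
grip_width: 0.0513
finger_force: 0.0
```

Request:
move_arm --plan '[[[-0.8, 0.42, 0.95, 0, 0, 0, 0.2], [-0.8, 0.42, 0.95, 0, 0, 0, 0.2], [-0.7, 0.41, 0.95, 0, 0, 0, 0.2], [0, 0, 1, 0, 0, 0, 0.2], [0, 0, 1, 0, 0, 0, 0.2], [0, 0, 1, 0, 0, 0, 0.2], [0, 0, 1, 0, 0, 0, 0.2], [0, 0, 1, 0, 0, 0, 0.2], [0, 0, 1, 0, 0, 0, 0.2], [0, 0, 0.6, 0, 0, 0, 0.2]]]'

```text
clock: 4.35
position: [0.5222, -0.0572, 0.015]
tool_rot: [-3.141, -0.0, 1.568]
force: [-0.6, -0.4, -0.2]
grip_width: 0.051
finger_force: 0.0
```

```bash
python3 - <<'E'
from h import *
s=observe();print(s["position"],s["force"])
f=grab_frame("scene");print(boxes(grab_frame("top")))
im=f["color"][130:320,210:460,::-1]
cv2.imwrite("pics/s1.png",cv2.resize(im,None,fx=3,fy=3))
E
```

```text
[ 0.52223952 -0.05723509  0.01503341] [-0.5508473  -0.4485392  -0.16208215]
[(0.4552, -0.1579, 0.0449), (0.6124, -0.1754, 0.0443), (0.5598, -0.6808, 0.171)]
```

View pics/s1.png

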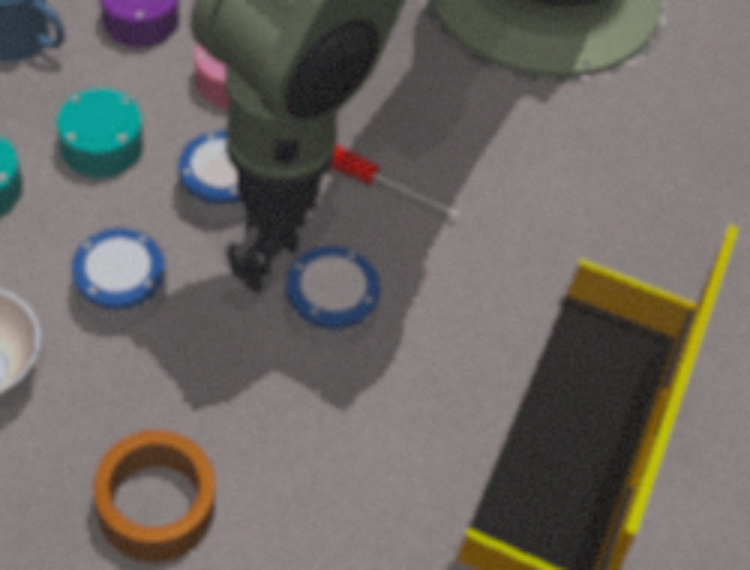

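The gripper stands straddled behind box B, which is at (333,287) in the crop, and nothing has been disturbed. Next I push along tool x.

Request:
move_arm --plan '[[[0.4, 0, 0, 0, 0, 0, 0.2], [0.4, 0, 0, 0, 0, 0, 0.2], [0.5, 0, 0, 0, 0, 0, 0.2], [0.6, 0, 0, 0, 0, 0, 0.2], [0.8, 0, 0, 0, 0, 0, 0.2], [0.8, 0, 0, 0, 0, 0, 0.2], [0.8, 0, 0, 0, 0, 0, 0.2], [0.8, 0, 0, 0, 0, 0, 0.2], [0.8, 0, 0, 0, 0, 0, 0.2], [0.8, 0, 0, 0, 0, 0, 0.2]]]'

```text
clock: 5.45
position: [0.5231, 0.0779, 0.0167]
tool_rot: [3.141, 0.0, 1.569]
force: [0.2, -5.8, 4.2]
grip_width: 0.0511
finger_force: 3.0
```

Request:
move_arm --plan '[[[0.8, 0.01, 0, 0, 0, 0, 0.2], [0.8, 0.01, 0, 0, 0, 0, 0.2], [0.8, 0.01, 0, 0, 0, 0, 0.2], [0.8, 0.01, 0, 0, 0, 0, 0.2], [0.8, 0.01, 0, 0, 0, 0, 0.2], [0.8, 0.01, 0, 0, 0, 0, 0.2], [0.7, 0, 0, 0, 0, 0, 0.2], [0.6, 0, 0, 0, 0, 0, 0.2], [0.5, 0, 0, 0, 0, 0, 0.2], [0.4, 0, 0, 0, 0, 0, 0.2]]]'

```text
clock: 6.45
position: [0.5242, 0.2177, 0.0166]
tool_rot: [3.141, 0.0, 1.569]
force: [0.4, -6.0, 5.1]
grip_width: 0.0515
finger_force: 3.5
```

Request:
move_arm --plan '[[[0.1, 0, 0, 0, 0, 0, 0.2], [0.1, 0, 0, 0, 0, 0, 0.2], [0.05, 0, 0, 0, 0, 0, 0.2], [0.05, 0, 0, 0, 0, 0, 0.2], [0.05, 0, 0, 0, 0, 0, 0.2], [0.05, 0, 0, 0, 0, 0, 0.2], [0, 0, 0, 0, 0, 0, 0.2], [0, 0, 0, 0, 0, 0, 0.2], [0, 0, 0, 0, 0, 0, 0.2], [0, 0, 0, 0, 0, 0, 0.2]]]'

```text
clock: 7.45
position: [0.5244, 0.2247, 0.0164]
tool_rot: [-3.141, 0.0, 1.568]
force: [-0.9, -4.9, 5.6]
grip_width: 0.0511
finger_force: 3.1
```

```bash
python3 - <<'E'
from h import *
for n in("top","scene"):
    for b in boxes(grab_frame(n)): print(n,b,w2c(b).round(4))
print(observe()["force"])
E
```

```text
top (0.4554, -0.1584, 0.0448) [-0.4119  0.1154]
top (0.6135, -0.1748, 0.0446) [-0.4456 -0.0399]
top (0.5588, -0.68, 0.171) [-0.9417  0.0698]
scene (0.5496, -0.5745, 0.1362) [-0.8358  0.0674]
[-0.78869683 -5.35129532  5.03914191]
```

Request:
move_arm --plan '[[[0.05, 0, 0, 0, 0, 0, 0.2], [0.05, 0, 0, 0, 0, 0, 0.2], [0.05, 0, 0, 0, 0, 0, 0.2], [0, 0, 0, 0, 0, 0, 0.2], [0, 0, 0, 0, 0, 0, 0.2], [0, 0, 0, 0, 0, 0, 0.2], [0, 0, 0, 0, 0, 0, 0.2], [0, 0, 0, 0, 0, 0, 0.2], [0, 0, 0, 0, 0, 0, 0.2], [0, 0, 0, 0, 0, 0, 0.2]]]'

```text
clock: 8.55
position: [0.5246, 0.2277, 0.0163]
tool_rot: [3.142, -0.0, 1.568]
force: [1.3, -3.8, 3.4]
grip_width: 0.0511
finger_force: 2.7
```

Request:
move_arm --plan '[[[0.05, 0, 0, 0, 0, 0, 0.2], [0, 0, 0, 0, 0, 0, 0.2], [0.05, 0, 0, 0, 0, 0, 0.2], [0, 0, 0, 0, 0, 0, 0.2], [0.05, 0, 0, 0, 0, 0, 0.2], [0, 0, 0, 0, 0, 0, 0.2], [0.05, 0, 0, 0, 0, 0, 0.2], [0, 0, 0, 0, 0, 0, 0.2], [0, 0, 0, 0, 0, 0, 0.2], [0, 0, 0, 0, 0, 0, 0.2]]]'

```text
clock: 9.55
position: [0.5245, 0.2285, 0.0163]
tool_rot: [-3.141, 0.003, 1.566]
force: [-0.9, -20.2, 9.7]
grip_width: 0.051
finger_force: 9.9
```

Request:
move_arm --plan '[[[-0.5, 0, 0, 0, 0, 0, 0.2], [-1, 0, -0.5, 0, 0, 0, 0.2], [-1, -0.15, -1, 0, 0, 0, 0.2], [-1, -0.15, -1, 0, 0, 0, 0.2], [-1, -0.15, -1, 0, 0, 0, 0.2], [-1, -0.15, -1, 0, 0, 0, 0.2], [-1, -0.2, 0, 0, 0, 0, 0.2], [-1, -0.2, 0, 0, 0, 0, 0.2], [-1, -0.2, 0, 0, 0, 0, 0.2], [-1, -0.2, 0, 0, 0, 0, 0.2]]]'

```text
clock: 10.55
position: [0.4956, 0.0403, 0.107]
tool_rot: [3.141, -0.001, 1.568]
force: [0.4, 0.4, 1.3]
grip_width: 0.0509
finger_force: 0.0
```

Request:
move_arm --plan '[[[-1, -0.15, 0, 0, 0, 0, 0.2], [-1, -0.15, 0, 0, 0, 0, 0.2], [-1, -0.15, 0, 0, 0, 0, 0.2], [-1, -0.15, 0, 0, 0, 0, 0.2], [-1, -0.15, 0, 0, 0, 0, 0.2], [-1, -0.2, 0, 0, 0, 0, 0.2], [-1, -0.2, 0, 0, 0, 0, 0.2], [-1, -0.2, 0, 0, 0, 0, 0.2], [-1, -0.2, 0, 0, 0, 0, 0.2], [-1, -0.2, 0, 0, 0, 0, 0.2]]]'

```text
clock: 11.55
position: [0.4599, -0.1595, 0.1069]
tool_rot: [3.141, -0.0, 1.568]
force: [1.0, -0.5, 0.7]
grip_width: 0.0511
finger_force: 0.0
```

```bash
python3 - <<'E'
from h import *
for n in("top","scene"):
    for b in boxes(grab_frame(n)): print(n,b,w2c(b).round(4))
s=observe();print(s["position"],s["tool_rot"],s["force"])
E
```

```text
top (0.5244, 0.2752, 0.0455) [ 0.0115 -0.0007]
top (0.5586, -0.6792, 0.1705) [-0.9409  0.0699]
scene (0.5273, 0.2726, 0.0465) [ 0.0086 -0.0033]
scene (0.5452, -0.5788, 0.1311) [-0.8396  0.0722]
[ 0.45944824 -0.16119267  0.10702285] [3.14089023e+00 7.14652760e-04 1.56458987e+00] [ 0.52917214  0.37290085 -0.06575813]
```

Request:
move_arm --plan '[[[-1, 0.02, 0, 0, 0, -0.7, 0.2], [-1, 0.1, 0, 0, 0, 0, 0.2], [-1, 0.1, 0, 0, 0, 0, 0.2], [-0.1, 0, 0.6, 0, 0, 0, 0.2], [0, 0, 1, 0, 0, 0, 0.2], [0, 0, 1, 0, 0, 0, 0.2], [0, 0, 1, 0, 0, 0, 0.2], [0, 0, 0.6, 0, 0, 0, 0.2], [0, 0, 0.3, 0, 0, 0, 0.2], [0, 0, 0, 0, 0, 0, 0.2]]]'

```text
clock: 12.65
position: [0.4676, -0.2195, 0.016]
tool_rot: [-3.141, -0.0, 1.642]
force: [0.2, 1.2, 0.2]
grip_width: 0.051
finger_force: 0.0
```

Request:
move_arm --plan '[[[0.2, -0.37, 0, 0, 0, 0, 0.2], [0.4, 0, 0, 0, 0, 0, 0.2], [0.5, 0, 0, 0, 0, 0, 0.2], [0.6, 0, 0, 0, 0, 0, 0.2], [0.8, 0, 0, 0, 0, 0, 0.2], [0.8, 0, 0, 0, 0, 0, 0.2], [0.8, 0, 0, 0, 0, 0, 0.2], [0.8, 0, 0, 0, 0, 0, 0.2], [0.8, 0, 0, 0, 0, 0, 0.2], [0.8, 0, 0, 0, 0, 0, 0.2]]]'

```text
clock: 13.65
position: [0.4515, -0.0894, 0.0167]
tool_rot: [3.141, 0.0, 1.642]
force: [0.6, -3.5, 3.4]
grip_width: 0.0514
finger_force: 2.0
```

Request:
move_arm --plan '[[[0.8, 0, 0, 0, 0, 0, 0.2], [0.8, 0, 0, 0, 0, 0, 0.2], [0.8, 0, 0, 0, 0, 0, 0.2], [0.8, 0, 0, 0, 0, 0, 0.2], [0.8, 0, 0, 0, 0, 0, 0.2], [0.8, 0, 0, 0, 0, 0, 0.2], [0.8, 0, 0, 0, 0, 0, 0.2], [0.8, 0, 0, 0, 0, 0, 0.2], [0.6, 0, 0, 0, 0, 0, 0.2], [0.4, 0, 0, 0, 0, 0, 0.2]]]'

```text
clock: 14.65
position: [0.4406, 0.0582, 0.0164]
tool_rot: [3.141, -0.0, 1.643]
force: [-0.1, -5.1, 4.8]
grip_width: 0.0513
finger_force: 2.3
```

Request:
move_arm --plan '[[[0.6, 0, 0, 0, 0, 0, 0.2], [0.8, 0, 0, 0, 0, 0, 0.2], [0.8, 0.01, 0, 0, 0, 0, 0.2], [0.8, 0.01, 0, 0, 0, 0, 0.2], [0.8, 0.01, 0, 0, 0, 0, 0.2], [0.8, 0.01, 0, 0, 0, 0, 0.2], [0.8, 0.01, 0, 0, 0, 0, 0.2], [0.8, 0.01, 0, 0, 0, 0, 0.2], [0.6, 0.01, 0, 0, 0, 0, 0.2], [0.3, 0, 0, 0, 0, 0, 0.2]]]'

```text
clock: 15.65
position: [0.4319, 0.1998, 0.0162]
tool_rot: [-3.141, -0.0, 1.643]
force: [0.8, -3.7, 2.8]
grip_width: 0.0506
finger_force: 2.0
```

Request:
move_arm --plan '[[[0.1, 0, 0, 0, 0, 0, 0.2], [0.1, 0, 0, 0, 0, 0, 0.2], [0.1, 0, 0, 0, 0, 0, 0.2], [0.05, 0, 0, 0, 0, 0, 0.2], [0.05, 0, 0, 0, 0, 0, 0.2], [0.05, 0, 0, 0, 0, 0, 0.2], [0.05, 0, 0, 0, 0, 0, 0.2], [0, 0, 0, 0, 0, 0, 0.2], [0, 0, 0, 0, 0, 0, 0.2], [0, 0, 0, 0, 0, 0, 0.2]]]'

```text
clock: 16.65
position: [0.4315, 0.2088, 0.0163]
tool_rot: [3.142, -0.0, 1.642]
force: [0.0, -0.1, 0.0]
grip_width: 0.0514
finger_force: 0.7
```

Request:
move_arm --plan '[[[0.1, 0, 0, 0, 0, 0, 0.2], [0.1, 0, 0, 0, 0, 0, 0.2], [0.05, 0, 0, 0, 0, 0, 0.2], [0.05, 0, 0, 0, 0, 0, 0.2], [0.05, 0, 0, 0, 0, 0, 0.2], [0.05, 0, 0, 0, 0, 0, 0.2], [0.05, 0, 0, 0, 0, 0, 0.2], [0, 0, 0, 0, 0, 0, 0.2], [0, 0, 0, 0, 0, 0, 0.2], [0, 0, 0, 0, 0, 0, 0.2]]]'

```text
clock: 17.65
position: [0.4308, 0.2178, 0.0163]
tool_rot: [-3.142, -0.0, 1.642]
force: [0.3, -0.2, 0.2]
grip_width: 0.0513
finger_force: 0.5
```

Request:
move_arm --plan '[[[0.05, 0, 0, 0, 0, 0, 0.2], [0, 0, 0, 0, 0, 0, 0.2], [0.05, 0, 0, 0, 0, 0, 0.2], [0, 0, 0, 0, 0, 0, 0.2], [0.05, 0, 0, 0, 0, 0, 0.2], [0, 0, 0, 0, 0, 0, 0.2], [0, 0, 0, 0, 0, 0, 0.2], [0, 0, 0, 0, 0, 0, 0.2], [0, 0, 0, 0, 0, 0, 0.2], [0, 0, 0, 0, 0, 0, 0.2]]]'

```text
clock: 18.65
position: [0.4307, 0.2189, 0.0162]
tool_rot: [-3.141, 0.002, 1.64]
force: [0.2, -14.1, 4.8]
grip_width: 0.0513
finger_force: 5.9
```

Request:
move_arm --plan '[[[-0.5, 0, 0, 0, 0, 0, 0.2], [-1, 0, -0.5, 0, 0, 0.8, 0.2], [-1, 0, -1, 0, 0, 0, 0.2], [-1, 0, -1, 0, 0, 0, 0.2], [-1, 0, -1, 0, 0, 0, 0.2], [-1, 0.5, -1, 0, 0, 0, 0.2], [-1, 0.5, 0, 0, 0, 0, 0.2], [-1, 0.5, 0, 0, 0, 0, 0.2], [-1, 0.5, 0, 0, 0, 0, 0.2], [-1, 0.5, 0, 0, 0, 0, 0.2]]]'

```text
clock: 19.65
position: [0.4807, 0.0282, 0.107]
tool_rot: [3.141, -0.001, 1.553]
force: [-0.0, 1.1, 0.6]
grip_width: 0.0511
finger_force: 0.0
```

Request:
move_arm --plan '[[[-1, 0.6, 0, 0, 0, 0, 0.2], [-1, 0.6, 0, 0, 0, 0, 0.2], [-1, 0.6, 0, 0, 0, 0, 0.2], [-1, 0.6, 0, 0, 0, 0, 0.2], [-1, 0.6, 0, 0, 0, 0, 0.2], [-1, 0.6, 0, 0, 0, 0, 0.2], [-1, 0.6, 0, 0, 0, 0, 0.2], [-1, 0.6, 0, 0, 0, 0, 0.2], [-1, 0.6, 0, 0, 0, 0, 0.2], [-1, 0.6, 0, 0, 0, 0, 0.2]]]'

```text
clock: 20.65
position: [0.5977, -0.1735, 0.1071]
tool_rot: [3.141, -0.0, 1.553]
force: [-0.1, 0.1, -1.0]
grip_width: 0.0514
finger_force: 0.0
```

```bash
python3 - <<'E'
from h import *
for n in("top","scene"):
    for b in boxes(grab_frame(n)): print(n,b,w2c(b).round(4))
s=observe();print(s["position"],s["tool_rot"],s["force"])
E
```

```text
top (0.5588, -0.68, 0.171) [-0.9417  0.0698]
scene (0.4861, 0.2689, 0.0875) [0.0094 0.0381]
scene (0.5603, -0.6384, 0.1493) [-0.9005  0.0638]
[ 0.59798576 -0.17556696  0.10714708] [3.14045620e+00 1.43076817e-03 1.55067668e+00] [-0.89752066  0.41423153 -0.32418567]
```

Request:
move_arm --plan '[[[-1, 0.3, 0, 0, 0, 0, 0.2], [-1, 0.3, 0, 0, 0, 0, 0.2], [-1, 0.2, 0, 0, 0, 0, 0.2], [-0.2, 0, 0.6, 0, 0, 0, 0.2], [0, 0, 1, 0, 0, 0, 0.2], [0, 0, 1, 0, 0, 0, 0.2], [0, 0, 1, 0, 0, 0, 0.2], [0, 0, 0.6, 0, 0, 0, 0.2], [0, 0, 0.3, 0, 0, 0, 0.2], [0, 0, 0, 0, 0, 0, 0.2]]]'

```text
clock: 21.75
position: [0.6128, -0.2354, 0.016]
tool_rot: [-3.141, -0.0, 1.557]
force: [-0.5, -0.2, 0.0]
grip_width: 0.0512
finger_force: 0.0
```

Request:
move_arm --plan '[[[0.3, 0.05, 0, 0, 0, 0, 0.2], [0.4, 0, 0, 0, 0, 0, 0.2], [0.5, 0, 0, 0, 0, 0, 0.2], [0.6, 0, 0, 0, 0, 0, 0.2], [0.8, 0, 0, 0, 0, 0, 0.2], [0.8, 0, 0, 0, 0, 0, 0.2], [0.8, 0, 0, 0, 0, 0, 0.2], [0.8, 0, 0, 0, 0, 0, 0.2], [0.8, 0, 0, 0, 0, 0, 0.2], [0.8, 0, 0, 0, 0, 0, 0.2]]]'

```text
clock: 22.75
position: [0.616, -0.1023, 0.0164]
tool_rot: [3.141, 0.0, 1.558]
force: [-0.1, -4.6, 5.9]
grip_width: 0.0512
finger_force: 3.3
```

Request:
move_arm --plan '[[[0.8, 0, 0, 0, 0, 0, 0.2], [0.8, 0, 0, 0, 0, 0, 0.2], [0.8, 0, 0, 0, 0, 0, 0.2], [0.8, 0, 0, 0, 0, 0, 0.2], [0.8, 0, 0, 0, 0, 0, 0.2], [0.8, 0, 0, 0, 0, 0, 0.2], [0.8, 0, 0, 0, 0, 0, 0.2], [0.8, 0, 0, 0, 0, 0, 0.2], [0.8, 0, 0, 0, 0, 0, 0.2], [0.8, 0, 0, 0, 0, 0, 0.2]]]'

```text
clock: 23.75
position: [0.6176, 0.0576, 0.0164]
tool_rot: [-3.141, 0.0, 1.558]
force: [-0.4, -4.6, 6.4]
grip_width: 0.0513
finger_force: 3.5
```

Request:
move_arm --plan '[[[0.8, 0, 0, 0, 0, 0, 0.2], [0.8, 0, 0, 0, 0, 0, 0.2], [0.8, 0, 0, 0, 0, 0, 0.2], [0.8, 0, 0, 0, 0, 0, 0.2], [0.8, 0, 0, 0, 0, 0, 0.2], [0.8, 0, 0, 0, 0, 0, 0.2], [0.8, 0, 0, 0, 0, 0, 0.2], [0.8, 0, 0, 0, 0, 0, 0.2], [0.7, 0, 0, 0, 0, 0, 0.2], [0.5, 0, 0, 0, 0, 0, 0.2]]]'

```text
clock: 24.75
position: [0.6191, 0.21, 0.0162]
tool_rot: [-3.141, 0.0, 1.559]
force: [-0.1, -5.9, 5.2]
grip_width: 0.0512
finger_force: 3.6
```

Request:
move_arm --plan '[[[0.3, 0, 0, 0, 0, 0, 0.2], [0.2, 0, 0, 0, 0, 0, 0.2], [0.1, 0, 0, 0, 0, 0, 0.2], [0.1, 0, 0, 0, 0, 0, 0.2], [0.1, 0, 0, 0, 0, 0, 0.2], [0.1, 0, 0, 0, 0, 0, 0.2], [0.05, 0, 0, 0, 0, 0, 0.2], [0.05, 0, 0, 0, 0, 0, 0.2], [0.05, 0, 0, 0, 0, 0, 0.2], [0.05, 0, 0, 0, 0, 0, 0.2]]]'

```text
clock: 25.75
position: [0.6194, 0.2309, 0.0161]
tool_rot: [-3.141, 0.0, 1.558]
force: [0.4, -5.2, 5.6]
grip_width: 0.0515
finger_force: 3.4
```

Request:
move_arm --plan '[[[0.1, 0, 0, 0, 0, 0, 0.2], [0.1, 0, 0, 0, 0, 0, 0.2], [0.05, 0, 0, 0, 0, 0, 0.2], [0.05, 0, 0, 0, 0, 0, 0.2], [0, 0, 0, 0, 0, 0, 0.2], [0.05, 0, 0, 0, 0, 0, 0.2], [0, 0, 0, 0, 0, 0, 0.2], [0.05, 0, 0, 0, 0, 0, 0.2], [0, 0, 0, 0, 0, 0, 0.2], [0, 0, 0, 0, 0, 0, 0.2]]]'

```text
clock: 26.75
position: [0.6196, 0.2376, 0.0161]
tool_rot: [-3.14, 0.002, 1.557]
force: [-2.8, -10.6, 6.6]
grip_width: 0.0511
finger_force: 5.4
```

Request:
move_arm --plan '[[[0.05, 0, 0, 0, 0, 0, 0.2], [0, 0, 0, 0, 0, 0, 0.2], [-0.5, 0, 0, 0, 0, 0, 0.2], [-1, 0, 0, 0, 0, 0, 0.2], [-1, 0, -1, 0, 0, 0, 0.2], [-1, 0, -1, 0, 0, 0, 0.2], [-1, 0, -1, 0, 0, 0, 0.2], [-1, 0, -1, 0, 0, 0, 0.2], [-1, 0, -1, 0, 0, 0, 0.2], [-1, 0, -1, 0, 0, 0, 0.2]]]'

```text
clock: 27.75
position: [0.6178, 0.0895, 0.1368]
tool_rot: [-3.141, -0.001, 1.559]
force: [0.3, 0.1, 0.0]
grip_width: 0.0512
finger_force: 0.0
```

```bash
python3 - <<'E'
from h import *
for n in("top","scene"):
    f=grab_frame(n)
    for b in boxes(f): print(n,b,w2c(b).round(4))
    im=f["color"][:,:,::-1]; c=im[150:300,100:250] if n=="top" else im[180:340,340:480]
    cv2.imwrite(f"pics/{n}2.png",cv2.resize(c,None,fx=3,fy=3,interpolation=cv2.INTER_CUBIC))
a,b=cv2.imread("pics/top2.png"),cv2.imread("pics/scene2.png")
h=450;b=cv2.resize(b,(340,h));a=a[:,:440];cv2.imwrite("pics/both2.png",np.hstack([a,b]))
E
```

```text
top (0.5588, -0.68, 0.171) [-0.9417  0.0698]
scene (0.5338, 0.2728, 0.1333) [ 0.0081 -0.0097]
scene (0.5459, -0.5761, 0.1322) [-0.837   0.0713]
```

View pics/both2.png

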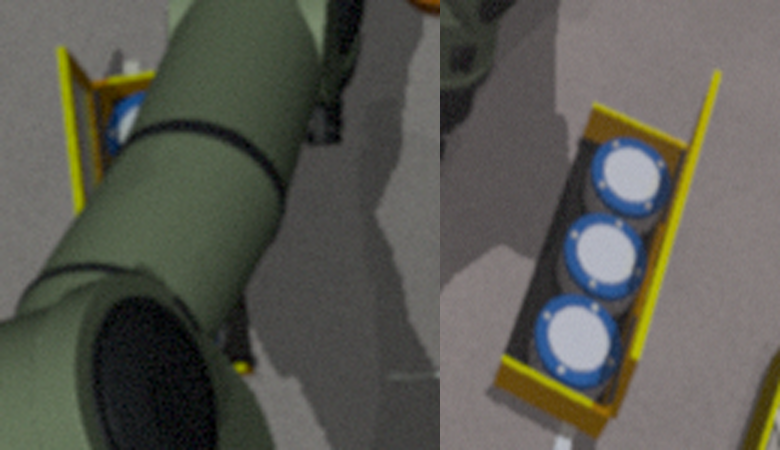

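The row is in place. In the right half the three boxes are at about (632,175), (605,252) and (578,338), evenly spaced along the back wall. Next I go up and over behind the lid.

Request:
move_arm --plan '[[[0.5, 0, -1, 0, 0, 0, -1], [0.5, 0, -1, 0, 0, 0, -1], [0.5, 0, -1, 0, 0, 0, -1], [0.5, 0, -1, 0, 0, 0, -1], [0.5, -0.5, -1, 0, 0, 0, -1], [0.5, -0.5, -1, 0, 0, 0, -1], [1, -0.5, -0.3, 0, 0, 0, -1], [1, -0.5, 0, 0, 0, 0, -1], [1, -0.5, 0, 0, 0, 0, -1], [1, -0.5, 0, 0, 0, 0, -1]]]'

```text
clock: 28.85
position: [0.559, 0.2323, 0.2616]
tool_rot: [-3.14, -0.001, 1.559]
force: [0.0, 0.3, -0.1]
grip_width: -0.0002
finger_force: 0.0
```

Request:
move_arm --plan '[[[1, -0.4, 0, 0, 0, 0, -1], [1, -0.4, 0, 0, 0, 0, -1], [1, -0.4, 0, 0, 0, 0, -1], [1, -0.4, 0, 0, 0, 0, -1], [1, -0.4, 0, 0, 0, 0, -1], [1, -0.3, 0, 0, 0, 0, -1], [1, 0, 0, 0, 0, 0, -1], [0.7, 0, 0, 0, 0, 0, -1], [0, 0, 0, 0, 0, -0.6, -1], [0, 0, 0, 0, 0, -0.6, -1]]]'

```text
clock: 29.85
position: [0.5156, 0.3856, 0.2615]
tool_rot: [-3.141, 0.0, 1.687]
force: [0.2, -0.7, -0.3]
grip_width: 0.0001
finger_force: 0.0
```

```bash
python3 - <<'E'
from h import *
s=observe();print(s["position"],s["tool_rot"],w2c(s["position"]),s["grip_width"],s["force"])
E
```

```text
[0.51562627 0.38563161 0.2614768 ] [-3.14065286e+00  4.13942908e-04  1.68714299e+00] [ 0.12222449 -0.00404438] 0.0001123012762042174 [ 0.17768599 -0.67948874 -0.3004647 ]
```

Request:
move_arm --plan '[[[0, 0, 1, 0, 0, 0, -1], [0, 0, 1, 0, 0, 0, -1], [0, 0, 1, 0, 0, 0, -1], [0, 0, 1, 0, 0, 0, -1], [0, 0, 1, 0, 0, 0, -1], [0, 0, 0.5, 0, 0, 0, -1], [-0.5, 0, 0, 0, 0, 0, -1], [-0.5, 0, 0, 0, 0, 0, -1], [-0.4, 0, 0, 0, 0, 0, -1], [-0.3, 0, 0, 0, 0, 0, -1]]]'

```text
clock: 30.85
position: [0.5207, 0.3499, 0.1532]
tool_rot: [3.141, -0.001, 1.683]
force: [0.3, -0.6, 0.1]
grip_width: -0.0
finger_force: 0.0
```

Request:
move_arm --plan '[[[-0.35, 0, 0.03, 0, 0, 0, -1], [-0.35, 0, 0.03, 0, 0, 0, -1], [-0.35, 0, 0.03, 0, 0, 0, -1], [-0.35, 0, 0.04, 0, 0, 0, -1], [-0.3, 0, 0.04, 0, 0, 0, -1], [-0.25, 0, 0.06, 0, 0, 0, -1], [-0.25, 0, 0.07, 0, 0, 0, -1], [-0.25, 0, 0.07, 0, 0, 0, -1], [-0.25, 0, 0.08, 0, 0, 0, -1], [-0.2, 0, 0.09, 0, 0, 0, -1]]]'

```text
clock: 31.85
position: [0.5265, 0.2929, 0.1412]
tool_rot: [-3.141, 0.0, 1.684]
force: [-0.2, 2.6, 0.1]
grip_width: 0.0001
finger_force: 1.2
```

```bash
python3 - <<'E'
from h import *
s=observe();print(w2c(s["position"]),s["position"][2],s["force"])
f=grab_frame("scene");cv2.imwrite("pics/s3.png",cv2.resize(f["color"][150:350,300:500,::-1],None,fx=3,fy=3))
E
```

```text
[ 0.0288316  -0.00472786] 0.14120146636916872 [-0.23576005  2.57844556  0.05178347]
```

View pics/s3.png

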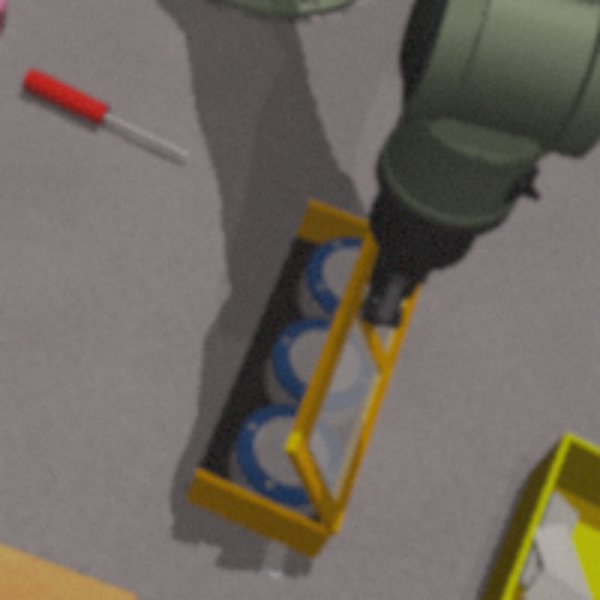

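The lid is leaning over at about 60°, pushed by the shut fingertip near (385,305) with 2.6 N. I'll keep following the arc.

Request:
move_arm --plan '[[[-0.22, 0, 0.1, 0, 0, 0, -1], [-0.22, 0, 0.11, 0, 0, 0, -1], [-0.21, 0, 0.12, 0, 0, 0, -1], [-0.21, 0, 0.13, 0, 0, 0, -1], [-0.2, 0, 0.14, 0, 0, 0, -1], [-0.19, 0, 0.16, 0, 0, 0, -1], [-0.18, 0, 0.17, 0, 0, 0, -1], [-0.17, 0, 0.18, 0, 0, 0, -1], [-0.16, 0, 0.19, 0, 0, 0, -1], [-0.15, 0, 0.2, 0, 0, 0, -1]]]'

```text
clock: 32.9
position: [0.5309, 0.2549, 0.1112]
tool_rot: [-3.141, 0.0, 1.683]
force: [-1.7, 1.7, 1.6]
grip_width: 0.0001
finger_force: 1.0
```

Request:
move_arm --plan '[[[-0.13, 0, 0.21, 0, 0, 0, -1], [-0.12, 0, 0.22, 0, 0, 0, -1], [-0.11, 0, 0.22, 0, 0, 0, -1], [-0.1, 0, 0.22, 0, 0, 0, -1], [-0.09, 0, 0.22, 0, 0, 0, -1], [-0.07, 0, 0.2, 0, 0, 0, -1], [-0.05, 0, 0.2, 0, 0, 0, -1], [-0.04, 0, 0.15, 0, 0, 0, -1], [-0.03, 0, 0.1, 0, 0, 0, -1], [-0.02, 0, 0.1, 0, 0, 0, -1]]]'

```text
clock: 33.9
position: [0.5327, 0.2402, 0.0746]
tool_rot: [3.142, -0.0, 1.684]
force: [0.0, -0.4, 1.9]
grip_width: -0.0
finger_force: 0.8
```

```bash
python3 - <<'E'
from h import *
s=observe();print(w2c(s["position"]),s["position"][2],s["force"])
E
```

```text
[-0.02416902 -0.00506019] 0.07456139498384591 [ 0.04189607 -0.38504802  1.88373042]
```

Next I lower the remaining 11 mm in small rows, watching the force.

Request:
move_arm --plan '[[[0, 0, 0.1, 0, 0, 0, -1], [0, 0, 0.1, 0, 0, 0, -1], [0, 0, 0.1, 0, 0, 0, -1], [0, 0, 0.05, 0, 0, 0, -1], [0, 0, 0.05, 0, 0, 0, -1], [0, 0, 0.05, 0, 0, 0, -1], [0, 0, 0.05, 0, 0, 0, -1], [0, 0, 0, 0, 0, 0, -1], [0, 0, 0, 0, 0, 0, -1], [0, 0, 0, 0, 0, 0, -1]]]'

```text
clock: 34.9
position: [0.5326, 0.2403, 0.0647]
tool_rot: [-3.142, -0.0, 1.684]
force: [1.1, -0.6, 0.2]
grip_width: -0.0001
finger_force: 0.0
```

Request:
move_arm --plan '[[[0, 0, 0.02, 0, 0, 0, -1], [0, 0, 0, 0, 0, 0, -1], [0, 0, 0.02, 0, 0, 0, -1], [0, 0, 0, 0, 0, 0, -1], [0, 0, 0.02, 0, 0, 0, -1], [0, 0, 0, 0, 0, 0, -1], [0, 0, 0, 0, 0, 0, -1], [0, 0, 0, 0, 0, 0, -1], [0, 0, 0, 0, 0, 0, -1], [0, 0, 0, 0, 0, 0, -1]]]'

```text
clock: 35.9
position: [0.5327, 0.2403, 0.064]
tool_rot: [3.141, -0.0, 1.683]
force: [-4.0, -1.2, 12.0]
grip_width: -0.0001
finger_force: 6.2
```

The tip is at 64 mm and the force has risen to 12 N, so the lid is resting on the walls. Now I lift away and check.

Request:
move_arm --plan '[[[0, 0, -0.3, 0, 0, 0, -1], [0, 0, -0.5, 0, 0, 0, -1], [0, 0, -1, 0, 0, 0, -1], [0, 0, -1, 0, 0, 0, -1], [0, 0, -1, 0, 0, 0, -1], [0, 0, -1, 0, 0, 0, -1], [0, 0, -1, 0, 0, 0, -1], [1, 0, -1, 0, 0, 0, -1], [1, 0, -1, 0, 0, 0, -1], [1, 0, -1, 0, 0, 0, -1]]]'

```text
clock: 36.9
position: [0.5257, 0.3004, 0.2411]
tool_rot: [3.141, -0.0, 1.683]
force: [-0.1, 0.2, -1.0]
grip_width: -0.0002
finger_force: 0.0
```

Request:
move_arm --plan '[[[1, 0, 0, 0, 0, 0, -1], [1, 0, 0, 0, 0, 0, -1], [1, 0, 0, 0, 0, 0, -1], [1, 0, 0, 0, 0, 0, -1], [1, 0, 0, 0, 0, 0, -1], [1, 0, 0, 0, 0, 0, -1], [1, 0, 0, 0, 0, 0, -1], [1, 0, 0, 0, 0, 0, -1], [0, 0, 0, 0, 0, 0, -1], [0, 0, 0, 0, 0, 0, -1]]]'

```text
clock: 37.9
position: [0.5077, 0.4592, 0.2389]
tool_rot: [-3.141, 0.001, 1.684]
force: [-0.9, -0.9, -0.5]
grip_width: 0.0001
finger_force: 0.0
```

```bash
python3 - <<'E'
from h import *
f=grab_frame("scene");cv2.imwrite("pics/s4.png",cv2.resize(f["color"][100:350,180:480,::-1],(780,600)[:2] and None,fx=2.4,fy=2.4))
E
```

```text
(no output)
```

View pics/s4.png

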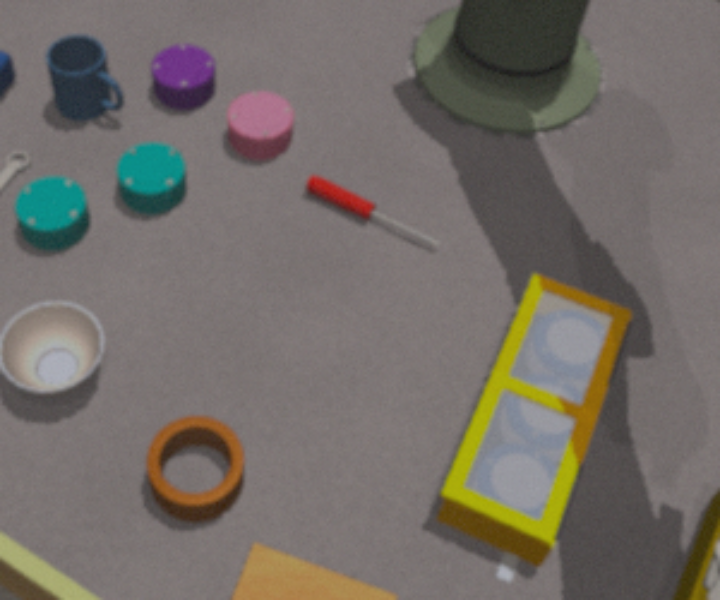

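The lid lies closed over the three boxes, which show through it at about (575,340), (540,410) and (520,480). The bystanders are where they were and the arm is clear.

```bash
python3 -c "
from workcell import job_done
print(job_done())"
```

```text
the job is handed in; nothing more can be done
None
```

The three junction boxes are in a row against the case's back wall, the lid is closed and the job is handed in at about 38 s; the other things look undisturbed in the last picture.

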